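# Lift the loaded sleeve carrier and hold it level for inspection

### The arm

A 6-joint arm with a two-finger parallel gripper is mounted at the origin on the work surface. World frame = base frame: x ahead of the robot, y to its left, z up, the work surface at z = 0. Lengths are in m, angles in degrees, forces in N, time in s.
With the tool pointing down it reaches from about 0.3 to 0.75 m from the base axis. Payload 8.5 kg.
Tool frame: the origin (TCP) lies midway between the tips of the shut fingers; the grasp point (between the pads) lies 19 mm behind it; y points along the fingers, x is the direction in which the jaws open and shut, and the axes are right-handed (so a half turn about y gives the same grasp; the last joint's range is limited). The gripper opens to 85 mm and grips with 20 to 120 N. Pads are 22 mm wide; open, the fingers measure 114 mm over their backs; the gripper's body (76 mm by 85 mm) begins 54 mm behind the grasp point. The pads swing forward as they close: fully open they stand 13 mm farther back than shut.
Start: joints at [-77.768, 21.807, 74.336, -0, 83.858, -12.336], TCP at [0.229, -0.5, 0.231] pointing down, gripper open.
Joint ranges: [-178.18, 178.18], [-50.72, 133.34], [12.68, 142.11], [-81.47, 261.47], [9.98, 163.14], [-165.26, 165.26]. Speed limits (degrees/s): [136.94, 136.94, 180, 180, 180, 180].

### API

Orientations are given as a 3x3 rotation matrix whose columns are the frame's x, y, z axes.
In Python, from rig import env gives the robot as it stands.
- The arm moves only by the tool carry_out, never from a script. Its argument "plan" is a list of rows, each a list of 3 entries, a list of its own where there are three numbers: the shift along the tool's x, y, z in m, then the turn, a rotation vector about the tool's x, y, z in degrees, then the finger opening in m, from 0 to 0.0854. In form: [[[dx, dy, dz], [ax, ay, az], jaw], ...]. A call has 1 to 8 rows; each row shifts and turns the commanded pose from where the row before left it, along the tool's axes as they then stand; what a row does not reach is not made up. A row lasts 1/8 s, in which the tool goes at most 62.5 mm and 10.7 degrees, less where a joint would pass 70% of its speed; a pose out of reach is approached as far as the arm can. A call is refused whole if a number of a shift passes 0.0625 or a number of a turn 10.7, either way. A call with a gripper value outside its range is refused whole. The fingers move at their own pace and stop on an object; "force" is the grip in N (left out, the last holds). Time passes only in rows, so rows that do not move let the fingers close. It gives the time, the measured TCP pose, the force and the opening at its end, in the units of the state.
- env.observe(): the state, without advancing time (a new reading comes with each control period).
- env.get_image(name): name is "scene" or "top"; returns a dict with "image" (420x560x3 uint8, red, green, blue), "vfov" (degrees; the focal length in pixels is half the picture's height over the tangent of half this angle, whatever the lens; pixels are square), "cx", "cy" (the principal point, pixels), "rvec" (rotation vector, rad) and "tvec" (3), from world to camera coordinates, as OpenCV has them. Camera axes: x right, y down, z forward; pixel columns grow to the right and rows downward; lengths in m; the calibration is good to about 2 mm. A picture is of the moment at which its call begins. There is no depth.
- env.close_job(): hands the job in, once; it reports no verdict.
Trained networks look in a picture, given as the dict that the camera call returned (one of the last four; its "shot" number tells which), for a name from the list of things; names that differ only in an ending like _2 or _b are one class to them, and where a whole thing is asked for, a point or a joint stands for the part that bears it (a point fixed in the world has none). Each returns a list of dicts, best first, with "conf" (0 to 1); they miss things now and then, are a little off and sometimes report something else, mostly with a low value. They report only what shows in the picture. A call takes as long as a camera call. They do not tell look-alikes from the thing itself.
- env.outline_of(target, picture): "mask" (420x560 bool, what is visible of it) and "pixel" ([row, column] in pixels, amid what is visible of it).
The state is a dict: "time_s": time; "q": joint angles; "qvel": joint speeds; "joint_efforts": joint torques, N m; "position": TCP position; "tool_rot": TCP orientation; "ft_force": force on the tool from outside, world axes, zero at the start; "wrist_torque": the same for the moment, N m; "grip_width": finger opening in m.
Only numpy, scipy, OpenCV 4.12 (cv2) and the standard library are available. Lean on these libraries where they do the work, as an engineer would, in place of code of your own. Each camera call takes 0.05 s, during which the arm holds its last target.

### The job

Take the sleeve carrier by its red handle, gently (its plastic is thin: squeeze with no more than about 40 N), and lift it straight up out of the blue cradle with both valve sleeves standing on it, keeping it level and not touching the sleeves. Hold it steady and level about 10 cm above where it rested, over the cradle, for three seconds so that the undersides can be inspected, and finish still holding it there: do not put it down or let go. Leave the two white plastic boxes, the spare sleeve and the wrench where they lie.

Things in the scene. Friction and masses are not known exactly. Their poses are not given: they have to be found in the camera images.
- carrier: Loose aluminium carrier, about 0.28 kg (0.22 to 0.34): flat plate 80 mm (its x) by 190 mm (its y), 6 mm thick, with two 34 mm through holes at y = +-55 mm, each under one standing sleeve; four pins 10 mm high round each sleeve keep it in place. Two upright end posts at y = +-89 mm (14 x 8 mm) carry a straight red handle bar. Origin: centre of the plate's underside; z up. It starts lying in the cradle, its axes parallel to the cradle's.
- handle (a point): Middle of the carrier's red handle bar, 104 mm above the carrier's origin. The bar runs along the carrier's y for 186 mm, is 14 mm wide (carrier's x) and 16 mm high, free all round between the end posts; its underside is 45 mm or more above the sleeves. Thin-walled plastic: grip with 40 N or less per finger (about 30 N carries the load without slipping); it cracks well above that.
- cradle: Fixed blue cradle on the bench, 100 mm (x) by 230 mm (y). Two end blocks carry the carrier's underside 40 mm above the bench; low guide lips with 3.5 mm play all round reach 13 mm above that support, so the carrier comes out straight up. A white light panel lies between the blocks. Origin: centre of its underside, on the bench; z up.
- bronze_sleeve: Loose brass-coloured valve sleeve standing on the carrier, on either of its two places: outer diameter 50 mm, a 55 mm collar at the top, 45 mm high, open bore, about 0.26 kg (0.21 to 0.32), the heavier of the two. Origin: centre of its underside; z along its axis, up.
- steel_sleeve: Loose bright steel valve sleeve standing on the carrier's other place: outer diameter 50 mm, 38 mm high, open bore, about 0.16 kg (0.13 to 0.19). Origin: centre of its underside; z along its axis, up.
- box_left: Bystander: closed milky-white plastic parts box with a red dot on the lid, 67 x 67 mm, 46 mm high, on the bench beyond the cradle's +y end. Origin: centre of its underside.
- box_right: Bystander: same milky-white box beyond the cradle's -y end. Origin: centre of its underside.
- spare_sleeve: Bystander: steel sleeve, 50 mm diameter, 38 mm high, standing on the bench beyond the cradle's far (+x) side. Origin: centre of its underside.
- wrench: Bystander: steel wrench 160 mm long lying on the bench beyond the cradle's far (+x) side. Origin: under the middle of its length.
Mind the look-alikes: they are no part of the job. Several things look just like the cradle: the one meant starts farthest to the robot's right.

How it is judged (in metres and radians):
On the way:
1. the carrier, with both sleeves, is held steady and level about 10 cm up for a good two seconds (z of carrier in the frame of cradle between 0.095 and 0.195 m and horizontal distance between carrier and cradle below 0.06 m and angle between carrier's own z axis and vertical below 0.09 rad and linear speed of carrier below 0.03 m/s and angular speed of carrier below 0.2 rad/s and contact force between the fingers and carrier above 2 N and contact force between carrier and cradle below 0.1 N and z of bronze_sleeve in the frame of carrier between 0.002 and 0.011 m and angle between the z axis of each of bronze_sleeve, steel_sleeve and the z axis of carrier, either way round below 0.1 rad and distance between each of bronze_sleeve, steel_sleeve and carrier below 0.065 m and z of steel_sleeve in the frame of carrier between 0.002 and 0.011 m), for 2.2 s.
At the end, for the whole second after the job is handed in: Still held by the fingers: the carrier is 55 to 155 mm above where it rested, within 60 mm of the cradle's middle sideways, tilted less than 0.09 rad (5 degrees), nearly still (under 30 mm/s and 0.2 rad/s), clear of the cradle, with both sleeves standing in their places (all of step 1); the arm keeps its last pose, push and grip.
It fails at once if the handle is squeezed far too hard (both fingers together over 110 N, that is 55 N each) (contact force between the fingers and carrier above 110 N).
It fails at once if the carrier is tipped more than 0.2 rad (angle between carrier's own z axis and vertical above 0.2 rad).
It fails at once if the robot touches a sleeve on the carrier (contact force between any of the arm, the fingers and bronze_sleeve above 0.5 N or contact force between any of the arm, the fingers and steel_sleeve above 0.5 N).
It fails at once if a white box, the spare sleeve or the wrench is moved by more than 15 mm (distance of any of box_left, box_right, spare_sleeve, wrench from where it was at the start of the episode above 0.015 m).
It also fails if it takes over 34 s, if anything falls off the work surface, if the arm or the gripper's body presses on something with over 40 N, if the wrist force passes 120 N, or if a joint passes its speed limit or range.

## Working session

There is one attempt and no reset: what is moved stays moved. The work goes in short steps, Python scripts to look and compute and a tool call to move; the robot and the scene stay as the last step left them, time stands still between calls to the robot, and variables do not carry over. Pictures are saved under pics/ and viewed, and the job is handed in when it is done.

Besides the shell and the picture viewer there is one more tool, called after ">>>" by a JSON object that holds its "api" and its "payload", one argument or row to a line. carry_out: Moves the arm, as the interface text tells. Its arguments: {"type":"object","properties":{"plan":{"type":"array","items":{"type":"array"}},"force":{"type":"number"}},"required":["plan"]}

```bash
mkdir -p pics; ls; cat > h.py <<'E'
import numpy as np, cv2
from rig import env
def cam(d):
    R=cv2.Rodrigues(np.array(d['rvec'],float))[0]; t=np.array(d['tvec'],float).ravel()
    f=d['image'].shape[0]/2/np.tan(np.radians(d['vfov'])/2)
    return R,t,np.array([[f,0,d['cx']],[0,f,d['cy']],[0,0,1]])
def toz(d,rc,z):
    R,t,K=cam(d); r=R.T@np.linalg.inv(K)@np.array([rc[1],rc[0],1.]); c=-R.T@t
    return c+r*(z-c[2])/r[2]
def proj(d,p):
    R,t,K=cam(d); q=K@(R@np.array(p,float)+t); return q[:2]/q[2]
def save(d,n): cv2.imwrite('pics/'+n,d['image'][:,:,::-1])
E
python3 - <<'E'
from h import *
o=env.observe(); print(o)
for n in ['scene','top']:
    d=env.get_image(n); save(d,n+'0.png'); R,t,K=cam(d); print(n,-R.T@t,R[2],{k:v for k,v in d.items() if k!='image'})
    for nm in ['carrier','handle','cradle','bronze_sleeve','steel_sleeve','box_left','wrench']:
        print(nm,[(round(x['conf'],2),np.round(x['pixel']).tolist(),int(x['mask'].sum())) for x in env.outline_of(nm,d)])
E
```

```text
pics
{'time_s': 0.0, 'q': array([-7.77683547e+01,  2.18427965e+01,  7.43856928e+01,  8.18188413e-04,
        8.38584825e+01, -1.23349781e+01]), 'qvel': array([ 0.04611765, -0.04306069, -0.0420474 , -0.04576054,  0.07560971,
       -0.05860942]), 'joint_efforts': array([ 9.23042762e-05, -4.48453653e+01, -2.31281841e+01, -1.58050020e-04,
        4.63713470e-03,  7.53382295e-06]), 'position': array([ 0.22860701, -0.49991242,  0.23068933]), 'tool_rot': array([[ 4.15749436e-01, -3.07722731e-04,  9.09479143e-01],
       [-9.09477991e-01,  1.48649299e-03,  4.15749412e-01],
       [-1.47986991e-03, -9.99998848e-01,  3.38141569e-04]]), 'ft_force': array([ 0.10547697,  0.98560501, -0.01756028]), 'wrist_torque': array([ 0.06932312, -0.03039141, -0.02418368]), 'grip_width': 0.08540051661119984}
scene [ 1.49006271 -0.30615653  0.92297661] [-0.76404987  0.24376188 -0.59733402] {'vfov': 45.221696192463895, 'cx': 282.916948005444, 'cy': 205.62681529191127, 'rvec': array([ 1.87423665,  1.3404612 , -0.69193851]), 'tvec': array([-0.16449957, -0.16002194,  1.76443685]), 'shot': 1}
carrier [(0.93, [259.0
[... 229 characters left out ...]
el_sleeve [(0.97, [257.0, 237.0], 412)]
box_left [(0.91, [265.0, 333.0], 750)]
wrench [(0.79, [327.0, 275.0], 572)]
top [0.38798021 0.01454175 1.41971098] [ 0.07918578  0.02485144 -0.99655006] {'vfov': 48.883443809370874, 'cx': 279.6427550047358, 'cy': 204.50031442114715, 'rvec': array([ 2.17337298, -2.1646509 ,  0.05925498]), 'tvec': array([0.04742905, 0.49936306, 1.38372916]), 'shot': 2}
carrier []
handle [(0.68, [177.0, 327.0], 1355)]
cradle [(0.96, [309.0, 200.0], 2563), (0.84, [189.0, 317.0], 918), (0.71, [189.0, 196.0], 2471)]
bronze_sleeve [(0.47, [165.0, 302.0], 107)]
steel_sleeve [(0.65, [188.0, 336.0], 58)]
box_left [(0.81, [164.0, 260.0], 516)]
wrench [(0.66, [131.0, 321.0], 358)]
```

View pics/scene0.png

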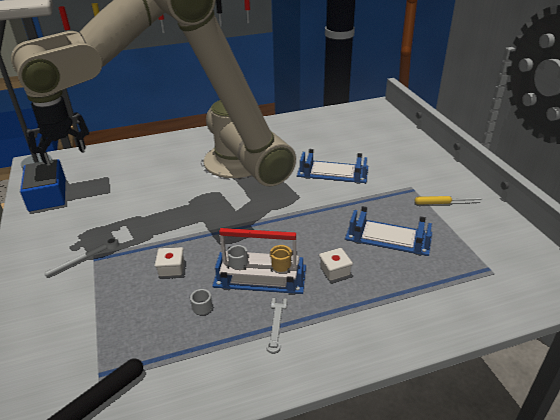

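View pics/top0.png

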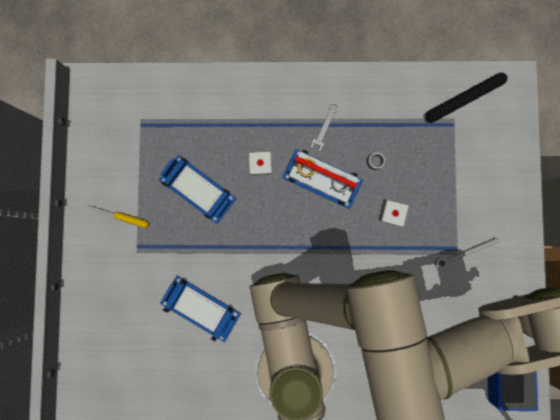

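```bash
python3 - <<'E'
from h import *
for n in ['top','scene']:
    d=env.get_image(n); im=d['image'].astype(int)
    red=((im[...,0]>120)&(im[...,1]<60)&(im[...,2]<60)).astype(np.uint8)
    nl,lab,st,c=cv2.connectedComponentsWithStats(red)
    k=1+np.argmax(st[1:,4]); print(n,st[k],c[k])
    ys,xs=np.where(lab==k)
    # ends of bar by min area rect
    r=cv2.minAreaRect(np.c_[xs,ys].astype(np.float32)); b=cv2.boxPoints(r); print(r)
    b=b[np.argsort(b[:,0])]; e=[b[:2].mean(0),b[2:].mean(0)]
    z=0.152 if n=='top' else .146
    E=[toz(d,(p[1],p[0]),z) for p in e]; v=E[0]-E[1]
    print('ends',np.round(E,4).tolist(),'len',np.linalg.norm(v),'mid',(E[0]+E[1])/2,'ang',np.degrees(np.arctan2(v[1],v[0])))
    print('centroid',toz(d,(c[k][1],c[k][0]),z))
    for nm in ['bronze_sleeve','steel_sleeve']:
        o=env.outline_of(nm,d)
        if o: print(nm,toz(d,o[0]['pixel'],.07))
    x,y=map(int,c[k]); x0,y0=max(x-70,0),max(y-50,0)
    crop=d['image'][y0:y0+100,x0:x0+140,::-1]
    cv2.imwrite(f'pics/crop_{n}.png',cv2.resize(crop,None,fx=5,fy=5,interpolation=cv2.INTER_CUBIC))
E
```

```text
top [295 157  62  31 281] [325.21708185 171.66548043]
((325.52923583984375, 171.4365692138672), (65.86197662353516, 4.958855152130127), 24.775144577026367)
ends [[0.6192, 0.0025, 0.152], [0.5425, -0.1621, 0.152]] len 0.18159972518885892 mid [ 0.58086552 -0.07984248  0.152     ] ang 65.01428935177344
centroid [ 0.5800738  -0.07930805  0.152     ]
bronze_sleeve [ 0.60064916 -0.03363111  0.07      ]
steel_sleeve [ 0.54158641 -0.11559668  0.07      ]
scene [219 228  77   8 288] [256.3125     231.72569444]
((257.07757568359375, 231.68101501464844), (76.1037368774414, 3.934375524520874), 3.3664603233337402)
ends [[0.5361, -0.1661, 0.146], [0.6138, 0.0025, 0.146]] len 0.18561876652339845 mid [ 0.5749246  -0.08175463  0.146     ] ang -114.73304668867775
centroid [ 0.5747598  -0.08291481  0.146     ]
bronze_sleeve [ 0.60128031 -0.0374092   0.07      ]
steel_sleeve [ 0.56010151 -0.13663537  0.07      ]
```

View pics/crop_top.png

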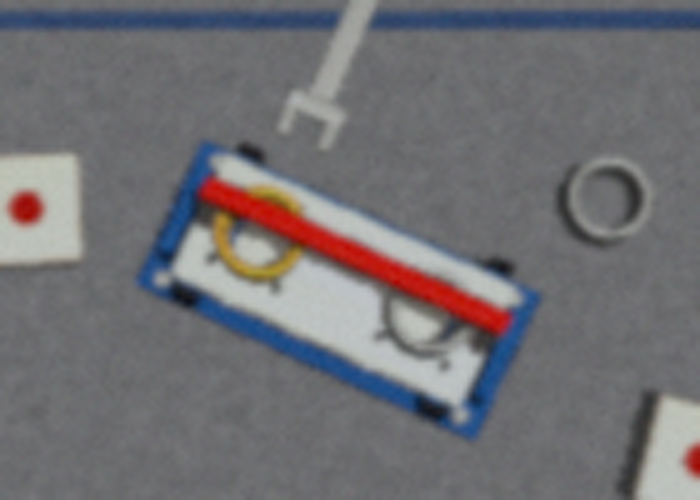

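View pics/crop_scene.png

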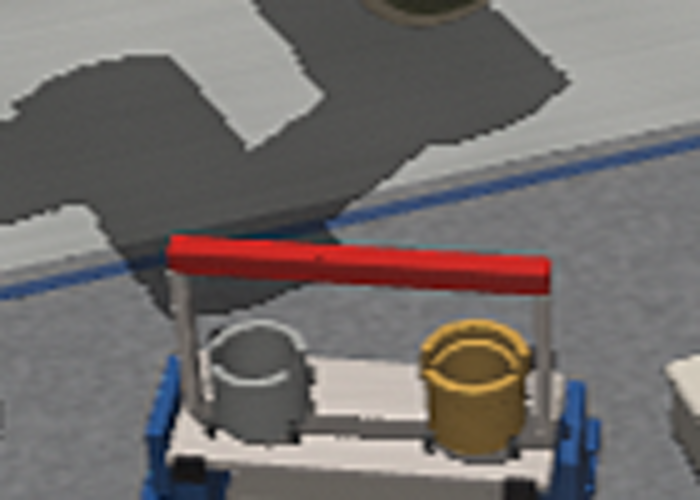

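Lookalike list:
- The empty cradle at scene (390,235) and the empty cradle at (334,170), both to the left.
- The cradle holding the carrier at scene (265,280) / top (322,178). This is the one farthest to the right and has the only red bar, so I choose it.

The crops confirm the red bar over the bronze sleeve at its +y end and the steel sleeve at its −y end. The bar direction is about 65° and its middle is about (0.579, −0.081). I'll grip about 8 mm toward the bronze sleeve.

>>> {"api": "carry_out", "payload": {
  "plan": [
    [[-0.015,-0.004,0.03],[0,0,0],0.085],
    [[-0.024,-0.004,0.05],[0,0,0],0.085],
    [[-0.024,-0.004,0.05],[0,0,0],0.085],
    [[-0.024,-0.004,0.05],[0,0,0],0.085],
    [[-0.024,-0.004,0.05],[0,0,0],0.085],
    [[-0.024,-0.004,0.05],[0,0,0],0.085],
    [[-0.024,-0.004,0.05],[0,0,0],0.085],
    [[-0.024,-0.004,0.05],[0,0,0],0.085]
  ],
  "force": 20
}}

```text
time_s: 2.1
position: [0.4992, -0.1742, 0.2636]
tool_rot: [[0.416, 0.0, 0.909], [-0.909, -0.0, 0.416], [0.0, -1.0, 0.0]]
ft_force: [1.5, -0.5, -0.2]
grip_width: 0.0852
```

>>> {"api": "carry_out", "payload": {
  "plan": [
    [[-0.0188,0,0.039],[0,0,0],0.085],
    [[-0.0188,0,0.039],[0,0,0],0.085],
    [[-0.0188,0,0.039],[0,0,0],0.085],
    [[0,0,0],[0,-8.1,0],0.085],
    [[0,0,0],[0,-8.1,0],0.085],
    [[0,0,0],[0,-8.1,0],0.085],
    [[0,0,0],[0,-8.1,0],0.085],
    [[0,0,0],[0,-8.1,0],0.085]
  ]
}}

```text
time_s: 3.1
position: [0.5811, -0.0758, 0.2633]
tool_rot: [[0.909, -0.0, 0.417], [-0.417, 0.0, 0.909], [-0.0, -1.0, -0.0]]
ft_force: [0.0, -0.7, 0.0]
grip_width: 0.0847
```

```bash
python3 - <<'E'
from h import *
o=env.observe(); print(o['position'],o['tool_rot'],o['q'])
for n in ['top','scene']:
    d=env.get_image(n); p=proj(d,o['position']); print(n,p)
    q=proj(d,[.582,-.074,.144]); print(q)
    x,y=map(int,q); x0,y0=max(x-70,0),max(y-70,0)
    c=cv2.resize(d['image'][y0:y0+110,x0:x0+140,::-1],None,fx=5,fy=5,interpolation=cv2.INTER_CUBIC)
    for a,col in ((p,(0,255,0)),(q,(255,255,0))): cv2.circle(c,(int((a[0]-x0+.5)*5),int((a[1]-y0+.5)*5)),4,col,-1)
    cv2.imwrite(f'pics/c1_{n}.png',c)
E
```

```text
[ 0.5811444  -0.07582706  0.26328218] [[ 9.08765477e-01 -7.91407052e-05  4.17307202e-01]
 [-4.17307201e-01  3.41149994e-05  9.08765481e-01]
 [-8.61567760e-05 -9.99999996e-01 -2.02345248e-06]] [-1.89995461e+01  2.44217531e+01  6.48221283e+01  3.71959943e-04
  9.07610424e+01  5.66515507e+00]
top [327.08709216 164.62093286]
[323.08938043 171.40821415]
scene [257.62141692 192.9260616 ]
[260.73399716 233.38484308]
```

View pics/c1_scene.png

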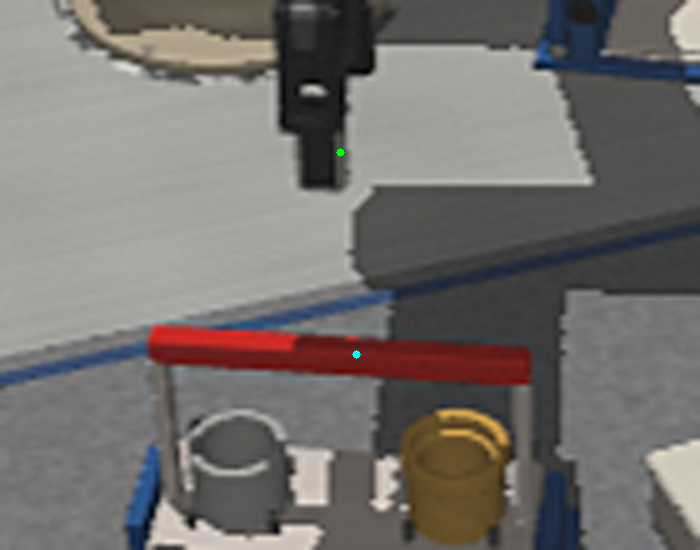

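View pics/c1_top.png

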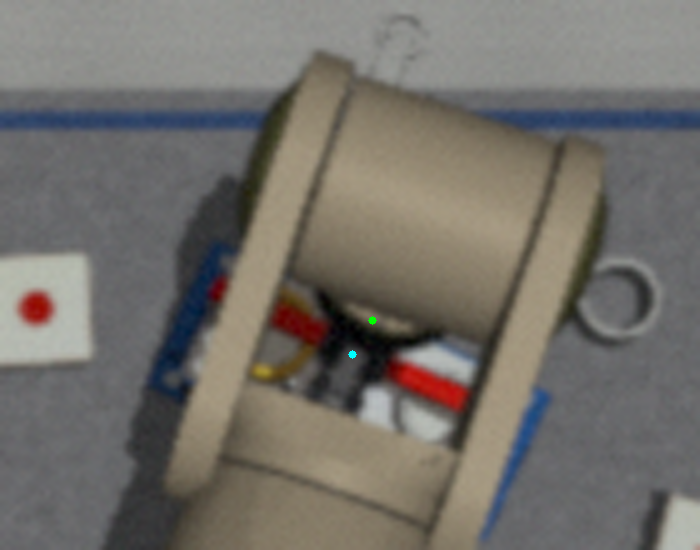

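```bash
python3 - <<'E'
from h import *
d=env.get_image('scene');o=env.observe()
T=o['tool_rot'];P=o['position']
q=proj(d,[.582,-.074,.144]).astype(int);x0,y0=q[0]-70,q[1]-70
for s in (.0425,.057):
  for zz in (-.011,.011):
    print(s,zz,(proj(d,P+T@np.array([s,-.013,zz]))-[x0,y0]+.5)*5)
for nm,p in (('mid',(.579,-.081)),):
  for h in (.136,.152):
   for l in (-.093,.093):
    for w in (-.007,.007):
     pp=np.array([*p,h])+T@np.array([w,0,l]); print(h,l,w,(proj(d,pp)-[x0,y0]+.5)*5)
E
```

```text
0.0425 -0.011 [299.27005199 182.27281182]
0.0425 0.011 [348.91026444 185.05221258]
0.057 -0.011 [293.60714212 201.8235655 ]
0.057 0.011 [343.76059861 204.67296072]
0.136 -0.093 -0.007 [156.10952673 345.40340587]
0.136 -0.093 0.007 [149.93161452 363.72261385]
0.136 0.093 -0.007 [533.84515054 369.24523737]
0.136 0.093 0.007 [531.05690837 388.07539914]
0.152 -0.093 -0.007 [153.15255006 320.04674429]
0.152 -0.093 0.007 [146.89897498 338.27771322]
0.152 0.093 -0.007 [533.83104593 343.67527425]
0.152 0.093 0.007 [531.02039834 362.41788159]
```

The scene crop shows the finger tip at (323,187), where its projection falls. The bar spans (150,343) to (530,365) and matches the model pose to within a couple of mm. Next I descend.

>>> {"api": "carry_out", "payload": {
  "plan": [
    [[0,0.03,0.001],[0,0,0],0.085],
    [[0,0.03,0.001],[0,0,0],0.085],
    [[0,0.03,0],[0,0,0],0.085],
    [[0,0.026,0],[0,0,0],0.085],
    [[0,0.02,0],[0,0,0],0.07],
    [[0,0,0],[0,0,0],0.05],
    [[0,0,0],[0,0,0],0.04],
    [[0,0,0],[0,0,0],0.034]
  ],
  "force": 20
}}

```text
time_s: 4.25
position: [0.5824, -0.0741, 0.1283]
tool_rot: [[0.907, 0.002, 0.422], [-0.422, -0.001, 0.907], [0.002, -1.0, 0.0]]
ft_force: [0.2, -0.2, -0.5]
grip_width: 0.034
```

```bash
python3 - <<'E'
from h import *
for n in ['top','scene']:
    d=env.get_image(n)
    q=proj(d,[.582,-.074,.144]); 
    x,y=map(int,q); x0,y0=max(x-60,0),max(y-55,0)
    c=cv2.resize(d['image'][y0:y0+90,x0:x0+120,::-1],None,fx=6,fy=6,interpolation=cv2.INTER_CUBIC)
    cv2.imwrite(f'pics/c2_{n}.png',c)
print(env.observe()['ft_force'],env.observe()['grip_width'])
E
```

```text
[ 0.03897141 -0.05423053 -0.30078257] 0.033840125009314874
```

View pics/c2_scene.png

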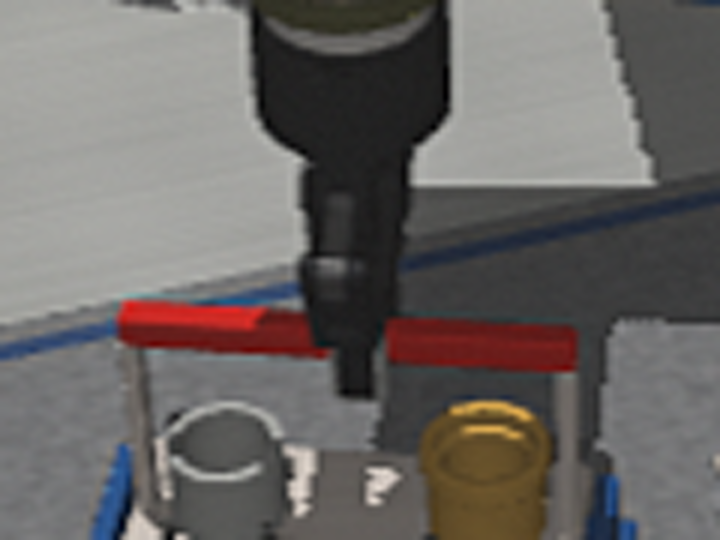

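View pics/c2_top.png

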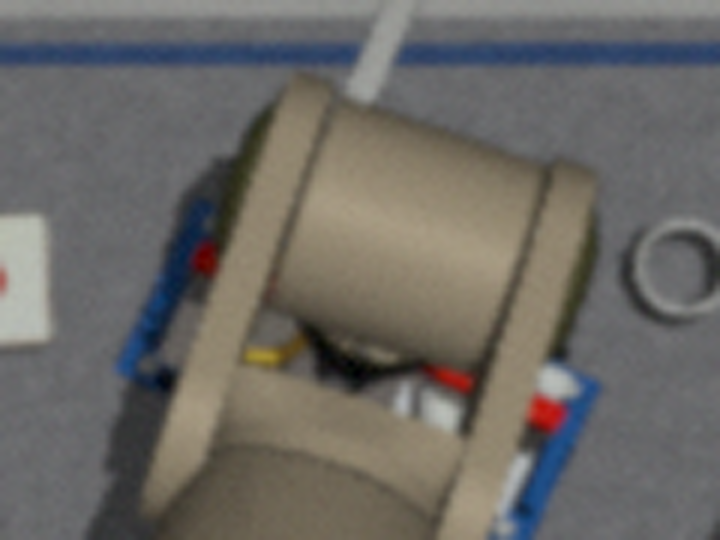

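The scene crop shows the front finger at (357,370) in front of the bar, slightly toward the bronze sleeve. Its tip is at (357,395), well above the sleeves. I'll close slowly and watch the force.

>>> {"api": "carry_out", "payload": {
  "plan": [
    [[0,0,0],[0,0,0],0.028],
    [[0,0,0],[0,0,0],0.024],
    [[0,0,0],[0,0,0],0.021]
  ]
}}

```text
time_s: 4.72
position: [0.582, -0.074, 0.1273]
tool_rot: [[0.907, -0.0, 0.422], [-0.422, 0.0, 0.907], [-0.0, -1.0, 0.0]]
ft_force: [-0.3, 0.6, 0.1]
grip_width: 0.0209
```

>>> {"api": "carry_out", "payload": {
  "plan": [
    [[0,0,0],[0,0,0],0.0185],
    [[0,0,0],[0,0,0],0.0185]
  ]
}}

```text
time_s: 4.97
position: [0.582, -0.074, 0.1273]
tool_rot: [[0.907, -0.0, 0.422], [-0.422, 0.0, 0.907], [-0.0, -1.0, -0.0]]
ft_force: [-0.8, -0.8, 0.1]
grip_width: 0.0186
```

>>> {"api": "carry_out", "payload": {
  "plan": [
    [[0,0,0],[0,0,0],0.016],
    [[0,0,0],[0,0,0],0.0145],
    [[0,0,0],[0,0,0],0.0135]
  ]
}}

```text
time_s: 5.35
position: [0.5826, -0.0743, 0.1276]
tool_rot: [[0.907, 0.002, 0.422], [-0.422, -0.001, 0.907], [0.002, -1.0, 0.0]]
ft_force: [4.2, -1.5, 1.0]
grip_width: 0.0137
```

>>> {"api": "carry_out", "payload": {
  "plan": [
    [[0,0,0],[0,0,0],0.005],
    [[0,0,0],[0,0,0],0.005],
    [[0,0,0],[0,0,0],0.005]
  ],
  "force": 32
}}

```text
time_s: 5.72
position: [0.5825, -0.0743, 0.1277]
tool_rot: [[0.907, 0.002, 0.422], [-0.422, -0.001, 0.907], [0.002, -1.0, 0.0]]
ft_force: [5.3, -1.7, 2.0]
grip_width: 0.0134
```

>>> {"api": "carry_out", "payload": {
  "plan": [
    [[0.001,0,0],[0,0,0],0.005],
    [[0,0,0],[0,0,0],0.005]
  ]
}}

```text
time_s: 5.98
position: [0.583, -0.0745, 0.1275]
tool_rot: [[0.907, 0.0, 0.422], [-0.422, -0.0, 0.907], [0.0, -1.0, 0.0]]
ft_force: [4.6, -1.5, 3.1]
grip_width: 0.0135
```

>>> {"api": "carry_out", "payload": {
  "plan": [
    [[0.0015,0,0],[0,0,0],0.005],
    [[0,0,0],[0,0,0],0.005]
  ]
}}

```text
time_s: 6.22
position: [0.5836, -0.0748, 0.1273]
tool_rot: [[0.907, -0.002, 0.421], [-0.421, 0.001, 0.907], [-0.002, -1.0, -0.0]]
ft_force: [0.8, -0.1, 4.3]
grip_width: 0.0136
```

Side force is gone, so I lift slowly at first and look.

>>> {"api": "carry_out", "payload": {
  "plan": [
    [[0,-0.001,0],[0,0,0],0.005],
    [[0,-0.001,0],[0,0,0],0.005],
    [[0,-0.002,0],[0,0,0],0.005],
    [[0,-0.003,0],[0,0,0],0.005],
    [[0,-0.003,0],[0,0,0],0.005],
    [[0,0,0],[0,0,0],0.005]
  ]
}}

```text
time_s: 6.98
position: [0.5843, -0.0751, 0.1376]
tool_rot: [[0.907, 0.0, 0.422], [-0.422, -0.0, 0.907], [0.0, -1.0, 0.0]]
ft_force: [0.4, 0.1, -7.1]
grip_width: 0.0135
```

```bash
cat > look.py <<'E'
import sys
from h import *
o=env.observe(); print(o['position'],o['ft_force'],o['wrist_torque'],o['grip_width'])
d=env.get_image('scene')
q=proj(d,o['position']); x,y=map(int,q); x0,y0=x-60,y-50
c=cv2.resize(d['image'][y0:y0+100,x0:x0+130,::-1],None,fx=6,fy=6,interpolation=cv2.INTER_CUBIC)
cv2.imwrite('pics/'+sys.argv[1],c)
print('origin',x0,y0)
E
python3 look.py l1.png
```

```text
[ 0.58432831 -0.07507529  0.13761116] [ 0.35852894  0.13498454 -7.09930808] [0.00163786 0.04412268 0.02797407] 0.013500028039944217
origin 200 186
```

View pics/l1.png

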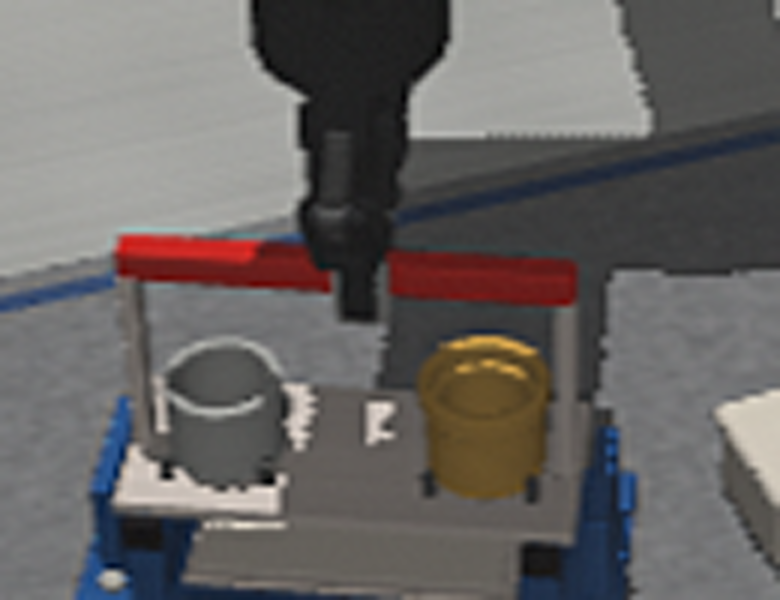

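The full weight of 7.1 N (about 0.72 kg) is carried. The wrist moment is tiny, and the bar at (120,258) to (575,285) has the same slope as before. Now I continue up.

>>> {"api": "carry_out", "payload": {
  "plan": [
    [[0,-0.005,0],[0,0,0],0.005],
    [[0,-0.01,0],[0,0,0],0.005],
    [[0,-0.015,0],[0,0,0],0.005],
    [[0,-0.015,0],[0,0,0],0.005],
    [[0,-0.015,0],[0,0,0],0.005],
    [[0,-0.015,0],[0,0,0],0.005],
    [[0,-0.01,0],[0,0,0],0.005],
    [[0,-0.006,0],[0,0,0],0.005]
  ]
}}

```text
time_s: 8.02
position: [0.5843, -0.0751, 0.2289]
tool_rot: [[0.907, 0.0, 0.422], [-0.422, -0.0, 0.907], [0.0, -1.0, 0.0]]
ft_force: [-0.2, 0.3, -7.7]
grip_width: 0.0136
```

```bash
python3 look.py l2.png
```

```text
[ 0.58426645 -0.07506032  0.22891572] [-0.1589746   0.33281858 -7.71268366] [-0.03427927 -0.00634683 -0.00117889] 0.01360581926794101
origin 199 155
```

View pics/l2.png

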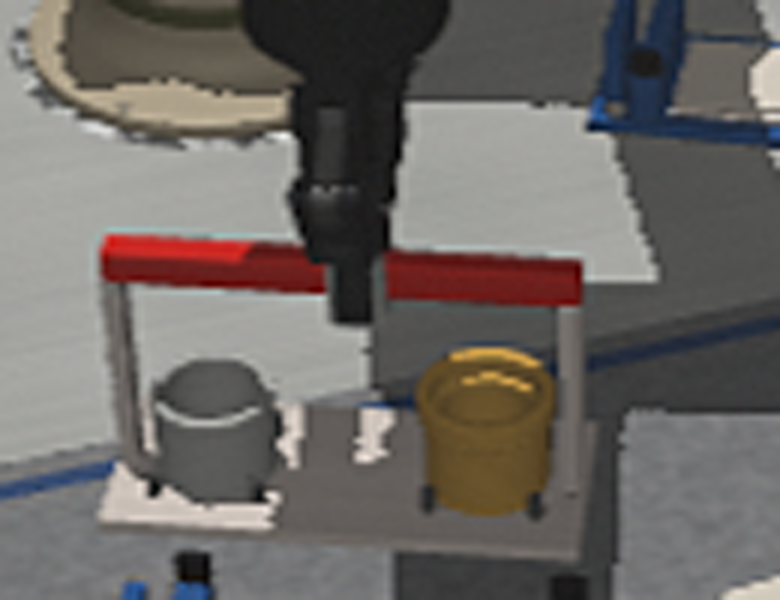

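The carrier is clear of the cradle. The bar runs (103,258) to (582,285), and both sleeves stand within their pins at (213,430) and (487,430). I hold for over 3 s.

>>> {"api": "carry_out", "payload": {
  "plan": [
    [[0,0,0],[0,0,0],0.005],
    [[0,0,0],[0,0,0],0.005],
    [[0,0,0],[0,0,0],0.005],
    [[0,0,0],[0,0,0],0.005],
    [[0,0,0],[0,0,0],0.005],
    [[0,0,0],[0,0,0],0.005],
    [[0,0,0],[0,0,0],0.005],
    [[0,0,0],[0,0,0],0.005]
  ]
}}

```text
time_s: 9.07
position: [0.5843, -0.0751, 0.2283]
tool_rot: [[0.907, 0.0, 0.422], [-0.422, 0.0, 0.907], [0.0, -1.0, 0.0]]
ft_force: [-0.7, -0.3, -6.7]
grip_width: 0.0137
```

>>> {"api": "carry_out", "payload": {
  "plan": [
    [[0,0,0],[0,0,0],0.005],
    [[0,0,0],[0,0,0],0.005],
    [[0,0,0],[0,0,0],0.005],
    [[0,0,0],[0,0,0],0.005],
    [[0,0,0],[0,0,0],0.005],
    [[0,0,0],[0,0,0],0.005],
    [[0,0,0],[0,0,0],0.005],
    [[0,0,0],[0,0,0],0.005]
  ]
}}

```text
time_s: 10.07
position: [0.5843, -0.075, 0.2283]
tool_rot: [[0.907, -0.0, 0.422], [-0.422, 0.0, 0.907], [-0.0, -1.0, 0.0]]
ft_force: [-0.0, 0.3, -7.0]
grip_width: 0.0133
```

>>> {"api": "carry_out", "payload": {
  "plan": [
    [[0,0,0],[0,0,0],0.005],
    [[0,0,0],[0,0,0],0.005],
    [[0,0,0],[0,0,0],0.005],
    [[0,0,0],[0,0,0],0.005],
    [[0,0,0],[0,0,0],0.005],
    [[0,0,0],[0,0,0],0.005],
    [[0,0,0],[0,0,0],0.005],
    [[0,0,0],[0,0,0],0.005]
  ]
}}

```text
time_s: 11.08
position: [0.5842, -0.075, 0.2283]
tool_rot: [[0.907, -0.0, 0.421], [-0.421, 0.0, 0.907], [-0.0, -1.0, 0.0]]
ft_force: [0.8, -0.5, -7.3]
grip_width: 0.0135
```

>>> {"api": "carry_out", "payload": {
  "plan": [
    [[0,0,0],[0,0,0],0.005],
    [[0,0,0],[0,0,0],0.005],
    [[0,0,0],[0,0,0],0.005],
    [[0,0,0],[0,0,0],0.005]
  ]
}}

```text
time_s: 11.58
position: [0.5843, -0.0751, 0.2283]
tool_rot: [[0.907, 0.0, 0.422], [-0.422, 0.0, 0.907], [0.0, -1.0, 0.0]]
ft_force: [-0.5, -0.4, -7.6]
grip_width: 0.0133
```

```bash
python3 look.py l3.png; python3 -c "
import cv2,numpy as np
a=cv2.imread('pics/l2.png');b=cv2.imread('pics/l3.png');print(np.abs(a.astype(int)-b).mean())"
```

```text
[ 0.58425372 -0.07506412  0.22833737] [-0.47326302 -0.42538725 -7.60058357] [-0.03529679 -0.02885159  0.02489637] 0.013317953558914766
origin 199 155
1.742258547008547
```

View pics/l3.png

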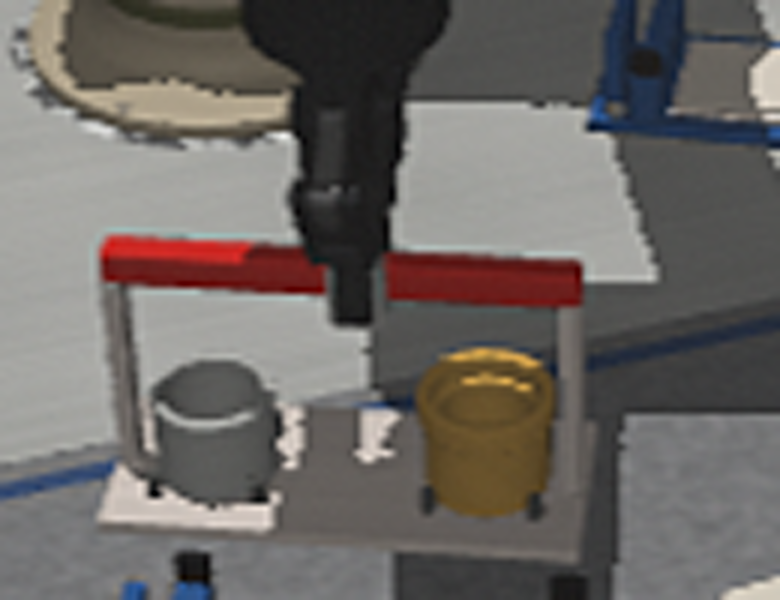

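Nothing has changed after 3.5 s of holding. One numeric check of the tilt before I hand in.

```bash
python3 - <<'E'
from h import *
o=env.observe(); T=o['tool_rot']; P=o['position']; d=env.get_image('scene'); x0,y0=199,155
dz=P[2]-.1273
M=np.array([P[0],P[1],.144+dz])-T@[0,0,.0075]
def pr(v): return np.round((proj(d,M+T@np.array(v))-[x0,y0]+.5)*6)
print('bar top edge ends',pr([-.007,-.008,-.093]),pr([-.007,-.008,.093]))
print('plate front bottom',pr([.04,.104,-.095]),pr([.04,.104,.095]))
E
```

```text
bar top edge ends [105. 232.] [586. 258.]
plate front bottom [101. 532.] [580. 563.]
```

```bash
python3 -c "
from rig import env
print(env.close_job()); print(env.observe()['time_s'])"
```

```text
the job is handed in; nothing more can be done
None
the job is handed in; nothing more can be done
```

The carrier is out of the right-most cradle and still held about 10 cm above where it rested, with both sleeves standing on it; the job is handed in. I gripped the red handle at 32 N, about 8 mm toward the bronze sleeve to balance the load. I then lifted it straight up by 101 mm and held it for about 3.5 s.

**Last checks:**
- **Load and grip:** The wrist force settled at 7–7.7 N, which is the full weight, and the moment was under 0.06 N·m. The grip opening stayed at 13.3–13.7 mm with no sign of slipping.
- **Level:** The projected edges of a level carrier match the picture to within about 1 px in the original image. That is only a check to a degree or two.
- **Sleeves:** Both stand inside their pins in the scene picture. The arm and fingers stayed clear of them throughout.

**What disagreed:**
- **Handle position:** The two cameras differed by about 6 mm. On closing, this showed as a side force of about 5.5 N, which I removed by shifting 2.5 mm before lifting.
- **Bystanders:** I did not re-measure the boxes, the spare sleeve or the wrench at the end, but the arm never came near them.

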